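# Open the inspection pen's sprung gate and hold it wide

### The job

Open the pen of brass parts at the microscope bench so that its glass shelf can be loaded: first squeeze the two round studs of the outer catch together, and only then the two flat tabs of the catch beside the gate. Then swing the gate out by its upright post, past its detent until it stands wide open, about square to where it was shut, and finish while still holding the gate there, because the gate springs back if let go. Do not disturb the loose jar, collar and gauge block standing around the pen.

Things in the scene. Friction and masses are not known exactly. Their poses are not given: they have to be found in the camera images.
- pen: Fixed aluminium pen, bolted down: base plate 220 x 390 x 12 mm, left (+y) half a fenced glass shelf (fence top 48 mm up), right half a white box (34 mm up), black catch rail along the front. Origin on the table; x points from gate to back, y along the gate to its hinge. On its line x = -80 mm: hinge y = 150, gate-side catch y = -25, outer catch y = -125 mm. Bars on the rail reach 50 mm up.
- catch_a (a point): Outer catch, farther from the gate: midpoint between its two round-headed steel studs, 75 mm above the table, axes as the pen's. Studs face each other along pen x (front and back), each 8 mm thick, 16 mm broad along y, tops 96 mm above the table. Over their outer faces 50 mm as built, 28 mm fully squeezed. Keep fingertips over 50 mm above the table.
- a_front (a joint): Front stud of the outer catch, slides towards the back stud. Value in m: 0 = as built (locked), 0.011 = pressed fully in against its stop; takes about 4 N, has no spring and stays where it is left. More than 6 mm is needed for both studs to free the other catch.
- a_back (a joint): Back stud of the outer catch, slides towards the front stud. Value in m: 0 = as built (locked), 0.011 = pressed fully in against its stop; takes about 4 N, has no spring and stays where it is left.
- catch_b (a point): Gate-side catch: midpoint between its two flat steel tabs, 75 mm above the table, axes as the pen's. Tabs face each other along pen y, each 8 mm thick, 26 mm broad along x, tops 92 mm above the table. Over their outer faces 54 mm as built, 32 mm fully squeezed. Keep fingertips over 50 mm up. Blocked (2 mm play) by bars of the outer catch until that one is squeezed.
- b_left (a joint): Tab of the gate-side catch on the gate's side (+y), slides towards the other tab. Value in m: 0 = as built (locked), 0.011 = pressed fully in against its stop; takes about 4 N, has no spring and stays where it is left. Both tabs must be in more than 6 mm to free the gate.
- b_right (a joint): Tab of the gate-side catch on the outer side (-y), slides towards the other tab. Value in m: 0 = as built (locked), 0.011 = pressed fully in against its stop; takes about 4 N, has no spring and stays where it is left.
- gate (a joint): Gate angle, rad: 0 shut, grows as the free end swings out (to pen -x), stop at 1.65. A spring pulls it shut (0.15 N m at 0, 0.3 N m wide). A sprung ball detent is ridden over between about 0.5 and 1.0 rad (up to about 0.5 N m more, some 5 N at the post). Moves at most 0.02 rad until both catches are squeezed.
- handle (a point): The gate's handle: middle of its upright round steel post, 16 mm diameter, from the gate's top edge (60 mm above the table) to 108 mm, then a flat black cap 20 mm wide, 3 mm thick. This point is 87 mm above the table, 95 mm from the hinge axis. x axis square to the gate, y along it to the hinge. The round post can turn between the fingers.
- hinge (a point): Point on the gate's vertical hinge axis, 87 mm above the table; axes as the pen's. At gate angle q the post stands at this point plus 95 mm x (-sin q, -cos q) along pen x and y. The gate with its low hasp bar reaches 215 mm from the hinge and beyond the post is at most 50 mm high.
- jar: Bystander: loose glass jar, 44 mm diameter, 55 mm high; origin at the centre of its underside. To be left alone.
- collar: Bystander: loose brass collar, 48 mm outside diameter, 22 mm high; origin at the centre of its underside. To be left alone.
- gauge_block: Bystander: loose steel gauge block, 35 x 30 x 30 mm; origin at the centre of its underside. To be left alone.

How it is judged:
By the outcome, as a careful person would: the job done as asked, in the order asked, and still so for the second after the job is handed in, while the arm keeps its last pose, push and grip.
It also fails if it takes over 58 s, if anything falls off the work surface, if the arm or the gripper's body presses on something with over 40 N, if the wrist force passes 120 N, or if a joint passes its speed limit or range.

### The arm

A 7-joint arm with a two-finger parallel gripper is mounted at the origin on the work surface. World frame = base frame: x ahead of the robot, y to its left, z up, the work surface at z = 0. Lengths are in m, angles in rad, forces in N, time in s.
With the tool pointing down it reaches from about 0.4 to 0.9 m from the base axis. Payload 5.6 kg.
Tool frame: the origin (TCP) lies between the finger pads; the fingertips stand 22 mm ahead of it and the grasp point (between the pads) lies 3 mm ahead of it; z points along the fingers, x is the direction in which the jaws open and shut, and the axes are right-handed (so a half turn about z gives the same grasp; the last joint's range is limited). The gripper opens to 92 mm and grips with 3 to 60 N. Pads are 20 mm wide; open, the fingers measure 128 mm over their backs; the gripper's body (75 mm by 189 mm) begins 69 mm behind the grasp point.
Start: joints at [-1.36, 0.468, -0.012, 1.603, 0.006, 1.071, -0.056], TCP at [0.163, 0.629, 0.237] pointing down, gripper open.
Joint ranges: [-2.53, 2.53], [-0.31, 2.02], [-1.57, 1.55], [0.28, 2.44], [-1.29, 4.43], [0.15, 1.84], [-2.92, 2.92]. Speed limits (rad/s): [2.57, 2.57, 3.14, 3.14, 3.14, 3.14, 3.14].

### API

Orientations are given as [roll, pitch, yaw] about the fixed x, y, z axes, in that order (R = Rz(yaw) Ry(pitch) Rx(roll)).
In Python, from bench import bot, imaging, job gives the robot as it stands.
- The arm moves only by the tool servo_tool, never from a script. Its argument "steps" is text: rows parted by semicolons, each of 5 numbers parted by spaces: the gripper's target within -1 to 1 (shut at 1, half-way at 0, fully open at -1), then the shift along the tool's x, y, z in mm, then the turn about the tool's z in degrees. A call has 1 to 8 rows; each row is the pose to reach, as a shift and turn from the pose commanded when the call began, along the tool's axes at that moment; what a row does not reach only later rows make up. A row lasts 1/10 s, in which the tool goes at most 50 mm and 8.59 degrees, less where a joint would pass 70% of its speed; a pose out of reach is approached as far as the arm can. A call with a gripper value outside its range is refused whole. The fingers move at their own pace and stop on an object; the grip force is fixed at half the most. Time passes only in rows, so rows that repeat a pose let the fingers close. It gives the time, the measured TCP pose, the force and the opening at its end, in the units of the state.
- bot.observe(): the state, without advancing time (a new reading comes with each control period).
- imaging.capture(name): name is "scene" or "top" or "wrist"; returns a dict with "img" (480x640x3 uint8, blue, green, red), "K" (3x3 intrinsics, pixels), "k1" (the pictures are not rectified: a ray, as slopes to the right and down, at radius r is drawn at 1 + k1 r^2 times it, then the intrinsics apply), "eye" and "orientation" of the camera in the world. Camera axes: x right, y down, z forward; pixel columns grow to the right and rows downward; lengths in m; the calibration is good to about 2 mm. A picture is of the moment at which its call begins. There is no depth.
- job.hand_in(): hands the job in, once; it reports no verdict.
Trained networks look in the newest picture that a camera, given by its name, has taken for a name from the list of things; names that differ only in an ending like _2 or _b are one class to them, and where a whole thing is asked for, a point or a joint stands for the part that bears it (a point fixed in the world has none). Each returns a list of dicts, best first, with "p" (0 to 1); they miss things now and then, are a little off and sometimes report something else, mostly with a low value. They report only what shows in the picture. A call takes as long as a camera call.
- imaging.recognise(camera, query): "extent" ([left, top, right, bottom] in pixels, round what is visible of it).
- imaging.cut_out(camera, query): "mask" (480x640 bool, what is visible of it) and "extent" ([left, top, right, bottom] in pixels, round what is visible of it).
- imaging.tip_of(camera, query): "point" ([row, column] in pixels: a listed point, or the origin of a listed thing).
The state is a dict: "time": time; "joint_positions": joint angles; "joint_velocities": joint speeds; "tau": joint torques, N m; "tcp_pos": TCP position; "orientation": TCP orientation; "ft_force": force on the tool from outside, world axes, zero at the start; "moment": the same for the moment, N m; "grip_width": finger opening in m.
Only numpy, scipy, OpenCV 4.12 (cv2) and the standard library are available. Lean on these libraries where they do the work, as an engineer would, in place of code of your own. Each camera call takes 0.05 s, during which the arm holds its last target. There are 200 camera calls.

## Working session

There is one attempt and no reset: what is moved stays moved. The work goes in short steps, Python scripts to look and compute and a tool call to move; the robot and the scene stay as the last step left them, time stands still between calls to the robot, and variables do not carry over. Pictures are saved under pics/ and viewed, about 8 in all and at most 12, crops included, and the job is handed in when it is done.

Besides the shell and the picture viewer there is one more tool, called as name(argument=value, ...), one argument or row to a line, values as JSON. servo_tool: Moves the arm, as the interface text tells. Its arguments: {"type":"object","properties":{"steps":{"type":"string"}},"required":["steps"]}

```bash
ls; mkdir -p pics; cat > h.py <<'E'
import numpy as np, cv2
from scipy.spatial.transform import Rotation as R
from bench import bot, imaging, job
def cam(c):
    o=np.array(c["orientation"],float)
    Rm=o if o.shape==(3,3) else R.from_euler("xyz",o).as_matrix()
    return Rm,np.array(c["eye"],float)
def ray(c,u,v):
    d=np.array([c["k1"],0,0,0,0],float)
    p=cv2.undistortPoints(np.array([[[u,v]]],float),np.array(c["K"],float),d)[0,0]
    Rm,e=cam(c); return e,Rm@np.array([p[0],p[1],1.])
def at_z(c,u,v,z):
    e,d=ray(c,u,v); return e+d*(z-e[2])/d[2]
def proj(c,P):
    Rm,e=cam(c); q=(np.atleast_2d(P)-e)@Rm
    return cv2.projectPoints(q,np.zeros(3),np.zeros(3),np.array(c["K"],float),np.array([c["k1"],0,0,0,0],float))[0][:,0]
E
python3 - <<'E'
from h import *
s=bot.observe(); print({k:np.round(v,4) for k,v in s.items()})
for n in ["scene","top"]:
    c=imaging.capture(n); cv2.imwrite(f"pics/{n}0.png",c["img"])
    print(n,np.round(c["eye"],3),np.round(c["orientation"],3),c["K"],c["k1"])
    for q,z in [("catch_a",.075),("catch_b",.075),("handle",.087),("hinge",.087),("pen",0),("jar",0),("collar",0),("gauge_block",0)]:
        for r in imaging.tip_of(n,q)[:2]:
            v,u=r["point"]; print(q,round(r["p"],2),np.round([u,v]),np.round(at_z(c,u,v,z),4))
E
```

```text
pics
{'time': np.float64(0.0), 'joint_positions': array([-1.36  ,  0.4684, -0.0116,  1.6036,  0.006 ,  1.0714, -0.0563]), 'joint_velocities': array([ 0.0011, -0.001 , -0.0005, -0.    ,  0.    , -0.0007,  0.0003]), 'tau': array([ 8.00000e-04, -5.20586e+01, -1.18000e-02, -2.43731e+01,
       -5.66000e-02,  1.74000e-02,  2.00000e-04]), 'tcp_pos': array([0.1632, 0.6286, 0.2356]), 'orientation': array([3.1414e+00, 1.8000e-03, 1.3169e+00]), 'ft_force': array([-0.4263,  0.2534,  0.3614]), 'moment': array([-0.0178,  0.0268, -0.0037]), 'grip_width': np.float64(0.0916)}
scene [ 1.118 -0.505  0.579] [-2.166 -0.02   0.752] [[553.69303654   0.         319.66197577]
 [  0.         553.69303654 244.40796343]
 [  0.           0.           1.        ]] -0.07375421560947328
catch_a 0.57 [225. 301.] [ 0.6194 -0.1519  0.075 ]
catch_a 0.56 [269. 266.] [ 0.6017 -0.0521  0.075 ]
catch_b 0.57 [225. 301.] [ 0.6194 -0.1519  0.075 ]
catch_b 0.56 [269. 266.] [ 0.6017 -0.0521  0.075 ]
handle 0.92 [301. 236.] [0.5906 0.0289 0.087 ]
hinge 0.85 [327. 216.] [0.5778 0.1054 0.087 ]
pen 0.74 [318. 317.] [ 0.6782 -0.021
[... 238 characters left out ...]
007 -1.566] [[436.2412044    0.         325.78589232]
 [  0.         436.2412044  236.8582721 ]
 [  0.           0.           1.        ]] -0.09282802599738248
catch_a 0.97 [372. 240.] [ 0.5972 -0.0564  0.075 ]
catch_a 0.84 [423. 227.] [ 0.6232 -0.1544  0.075 ]
catch_b 0.97 [372. 240.] [ 0.5972 -0.0564  0.075 ]
catch_b 0.84 [423. 227.] [ 0.6232 -0.1544  0.075 ]
handle 0.97 [329. 243.] [0.5887 0.0248 0.087 ]
hinge 0.92 [279. 249.] [0.578  0.1165 0.087 ]
pen 0.79 [348. 209.] [ 0.6771 -0.0153  0.    ]
jar 0.69 [277. 252.] [0.5859 0.131  0.    ]
collar 0.56 [456. 166.] [ 0.7738 -0.2484  0.    ]
gauge_block 0.72 [218. 225.] [0.6414 0.2562 0.    ]
gauge_block 0.3 [277. 252.] [0.5848 0.1305 0.    ]
```

```bash
cat > fit.py <<'E'
from h import *
from scipy.optimize import least_squares
cs={n:imaging.capture(n) for n in ["scene","top"]}
L={"catch_a":(-.08,-.125,.075),"catch_b":(-.08,-.025,.075),"handle":(-.08,.055,.087),"hinge":(-.08,.15,.087),"pen":(0,0,0)}
obs=[("scene","catch_a",225,301),("scene","catch_b",269,266),("scene","handle",301,236),("scene","hinge",327,216),("scene","pen",318,317),
("top","catch_b",372,240),("top","catch_a",423,227),("top","handle",329,243),("top","hinge",279,249),("top","pen",348,209)]
def T(p,P): 
    c,s=np.cos(p[2]),np.sin(p[2]); P=np.atleast_2d(P); return np.c_[p[0]+c*P[:,0]-s*P[:,1],p[1]+s*P[:,0]+c*P[:,1],P[:,2]]
def res(p): return np.concatenate([proj(cs[n],T(p,L[q]))[0]-(u,v) for n,q,u,v in obs])
f=least_squares(res,[.677,-.018,.16],loss="soft_l1"); p=f.x
print(p); print(np.round(res(p).reshape(-1,2),1))
for q in L: print(q,np.round(T(p,L[q]),4))
np.save("pen.npy",p)
for n in cs:
    im=cs[n]["img"].copy()
    for q in L:
        u,v=proj(cs[n],T(p,L[q]))[0]; cv2.circle(im,(int(u),int(v)),3,(0,0,255),1)
    for z in (0,.012):
        k=T(p,[(a,b,z) for a,b in [(-.11,-.195),(.11,-.195),(.11,.195),(-.11,.195)]])
        cv2.polylines(im,[proj(cs[n],k).astype(int)],True,(255,0,255),1)
    cv2.imwrite(f"pics/{n}1.png",im)
E
python3 fit.py
```

```text
[ 0.67775271 -0.01677197  0.16683581]
[[-0.4  0.5]
 [-0.6  1. ]
 [-2.4  0.9]
 [ 3.3 -3.6]
 [ 2.  -2. ]
 [-0.8 -3. ]
 [-0.1  1.5]
 [ 0.3 -0.4]
 [-0.5  1.9]
 [ 1.  -0.4]]
catch_a [[ 0.6196 -0.1533  0.075 ]]
catch_b [[ 0.603  -0.0547  0.075 ]]
handle [[0.5897 0.0242 0.087 ]]
hinge [[0.574  0.1179 0.087 ]]
pen [[ 0.6778 -0.0168  0.    ]]
```

View pics/scene1.png

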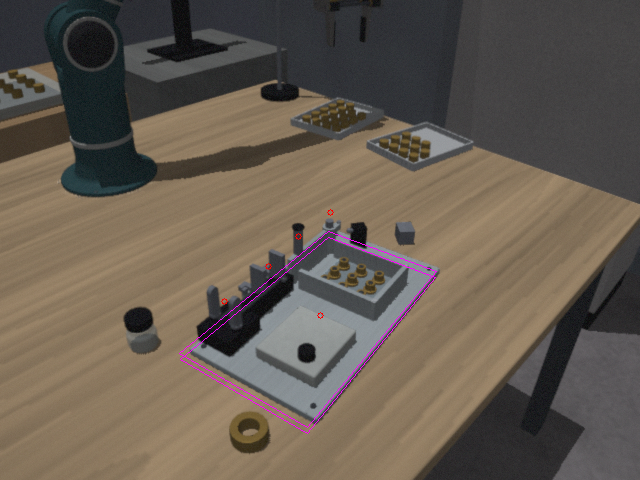

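View pics/top1.png

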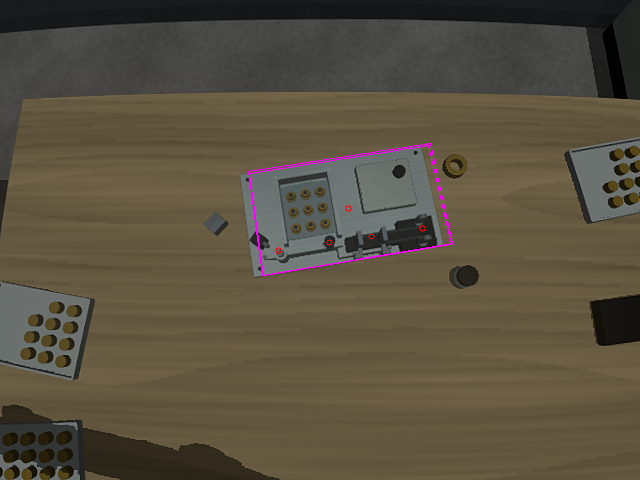

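The pictures show the rail with studs near top-view px (423,240)/(423,218), tabs around (359,244)/(385,241), and the handle post at (329,243). The fit agrees with the catches to about 2–3 mm, but the plate outline is shifted by about 8 px. I'll move over the outer catch and check it with the wrist camera.

servo_tool(
  steps="-1 -32 32 0 8; -1 -64 64 0 16; -1 -96 96 0 24; -1 -130 129 0 32; -1 -164 164 0 40; -1 -198 198 0 48; -1 -232 232 0 56; -1 -266 266 0 64",
)

```text
time: 1.8
tcp_pos: [0.3546, 0.3033, 0.237]
orientation: [-3.141, -0.001, 0.194]
ft_force: [1.5, 0.4, -0.6]
grip_width: 0.0919
```

```bash
cat >> h.py <<'E'
def plan(x,y,z,yaw):
    s=bot.observe(); Rm=R.from_euler("xyz",s["orientation"]).as_matrix()
    d=Rm.T@(np.array([x,y,z])-s["tcp_pos"]); t=-(yaw-s["orientation"][2]); t=(t+np.pi)%(2*np.pi)-np.pi
    print("t",round(float(s["time"]),2),"tcp",np.round(s["tcp_pos"],4),"rpy",np.round(s["orientation"],4),"F",np.round(s["ft_force"],1),"w",round(float(s["grip_width"]),4))
    print("shift mm",np.round(d*1000,1),"turn deg",round(np.degrees(t),1))
E
python3 -c "
from h import *
plan(.62,-.153,.236,.167)"
```

```text
t 1.8 tcp [0.3546 0.3033 0.237 ] rpy [-3.1407e+00 -7.0000e-04  1.9440e-01] F [ 1.5  0.4 -0.6] w 0.0919
shift mm [172.2 498.9   0.6] turn deg 1.6
```

servo_tool(
  steps="-1 16 46 0 0; -1 32 92 0 0; -1 48 138 0 0; -1 64 184 0 0; -1 80 230 0 0; -1 96 276 0 0; -1 112 322 0 0; -1 128 368 0 0",
)

```text
time: 2.6
tcp_pos: [0.5534, -0.0319, 0.2369]
orientation: [-3.141, -0.001, 0.2]
ft_force: [1.0, 0.7, 0.5]
grip_width: 0.0922
```

servo_tool(
  steps="-1 14 44 0 0; -1 28 88 0 0; -1 40 126 0 0; -1 40 126 0 0",
)

```text
time: 3.0
tcp_pos: [0.6174, -0.1525, 0.2366]
orientation: [3.137, -0.0, 0.193]
ft_force: [0.1, -0.7, 0.3]
grip_width: 0.092
```

```bash
python3 - <<'E'
from h import *
plan(.62,-.153,.236,.167)
p=np.load("pen.npy")
for n in ["wrist"]:
    c=imaging.capture(n); cv2.imwrite(f"pics/{n}2.png",c["img"])
    print(n,np.round(c["eye"],3),np.round(c["orientation"],3),c["K"],c["k1"])
    for q,z in [("catch_a",.075),("catch_b",.075),("handle",.087),("hinge",.087)]:
        for r in imaging.tip_of(n,q)[:2]:
            v,u=r["point"]; print(q,round(r["p"],2),np.round([u,v]),np.round(at_z(c,u,v,z),4))
    for q,z in [("a_front",.096),("b_left",.092)]:
        for r in imaging.recognise(n,q)[:4]: print(q,round(r["p"],2),np.round(r["extent"]))
E
```

```text
t 3.0 tcp [ 0.6174 -0.1525  0.2366] rpy [ 3.137e+00 -1.000e-04  1.925e-01] F [ 0.1 -0.7  0.3] w 0.092
shift mm [2.4 1.  0.6] turn deg 1.5
wrist [ 0.6   -0.07   0.385] [ 2.838 -0.     0.192] [[350.59472419   0.         319.04919058]
 [  0.         350.59472419 242.9683047 ]
 [  0.           0.           1.        ]] 0.013705597913633306
catch_a 0.79 [319. 233.] [ 0.617  -0.1565  0.075 ]
catch_a 0.7 [325. 118.] [ 0.6028 -0.0572  0.075 ]
catch_b 0.79 [319. 233.] [ 0.617  -0.1565  0.075 ]
catch_b 0.7 [325. 118.] [ 0.6028 -0.0572  0.075 ]
a_front 0.82 [292. 135. 318. 246.]
b_left 0.77 [292.  76. 345.  95.]
```

View pics/wrist2.png

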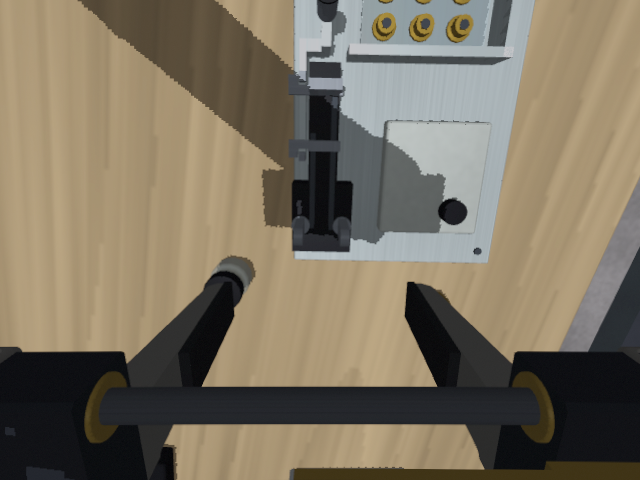

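```bash
cat > draw.py <<'E'
from h import *
def T(p,P): 
    c,s=np.cos(p[2]),np.sin(p[2]); P=np.atleast_2d(P); return np.c_[p[0]+c*P[:,0]-s*P[:,1],p[1]+s*P[:,0]+c*P[:,1],P[:,2]]
def boxes(p,c,f,ox,oy,im):
    for cx,cy,hx,hy,z in [(-.101,-.125,.004,.008,.096),(-.059,-.125,.004,.008,.096),(-.08,-.048,.013,.004,.092),(-.08,-.002,.013,.004,.092),(-.08,.055,.01,.01,.111),(.0,.0,.11,.195,.012)]:
        k=T(p,[(cx+a*hx,cy+b*hy,z) for a,b in [(-1,-1),(1,-1),(1,1),(-1,1)]])
        q=(proj(c,k)-(ox,oy))*f
        cv2.polylines(im,[q.round().astype(int)],True,(0,0,255),1)
E
python3 - <<'E'
from draw import *
p=np.load("pen.npy")
c=imaging.capture("wrist"); t=imaging.capture("top")
a=at_z(c,296,259,.012); b=at_z(c,489,263,.012); l=at_z(c,295,180,.012)
print(a,b,np.linalg.norm(a-b),np.arctan2(*(b-a)[[1,0]]))
out=[]
for cc,x0,y0,w,h,f in [(c,270,0,100,200*4//3,2.2),(t,230,140,230,147,2.2)]:
    im=cv2.resize(cc["img"][y0:y0+h,x0:x0+w],None,fx=f,fy=f,interpolation=cv2.INTER_CUBIC)
    im=cv2.convertScaleAbs(im,alpha=1.8,beta=20); boxes(p,cc,f,x0,y0,im); out.append(im)
H=max(o.shape[0] for o in out)
out=[cv2.copyMakeBorder(o,0,H-o.shape[0],0,0,cv2.BORDER_CONSTANT) for o in out]
cv2.imwrite("pics/c3.png",np.hstack(out)); print(np.hstack(out).shape)
E
```

```text
[ 0.59975276 -0.19911235  0.012     ] [ 0.8147236  -0.16012816  0.012     ] 0.21847706267547903 0.17939679917476095
(585, 726, 3)
```

View pics/c3.png

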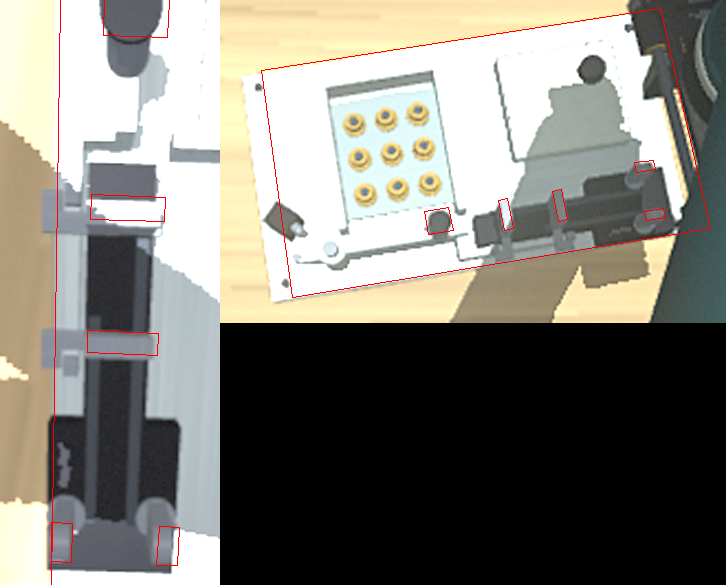

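The wrist crop shows the studs and tabs lying on the model boxes to about 2 mm. The handle cap matches exactly, and the plate is simply not centred on the pen origin. I'll descend over the outer catch and squeeze.

servo_tool(
  steps="-1 1 2 40 1; -1 1 2 80 1; -1 1 2 115 1; -1 1 2 140 1; -1 1 2 152 1; -1 1 2 152 1",
)

```text
time: 4.05
tcp_pos: [0.6172, -0.1471, 0.0833]
orientation: [-3.141, 0.003, 0.183]
ft_force: [-0.7, 0.1, -0.8]
grip_width: 0.0919
```

servo_tool(
  steps="-0.2 0 0 0 0; 0 0 0 0 0; 0.2 0 0 0 0; 0.3 0 0 0 0; 0.44 0 0 0 0; 0.44 0 0 0 0; 0.44 0 0 0 0; 0.44 0 0 0 0",
)

```text
time: 4.85
tcp_pos: [0.6183, -0.1476, 0.0849]
orientation: [3.142, -0.001, 0.183]
ft_force: [0.8, -0.2, 2.7]
grip_width: 0.0299
```

```bash
python3 - <<'E'
from h import *
plan(.6192,-.1542,.084,.17)
E
```

```text
t 4.85 tcp [ 0.6183 -0.1476  0.0849] rpy [ 3.1416e+00 -6.0000e-04  1.8260e-01] F [ 0.8 -0.2  2.7] w 0.0299
shift mm [-0.4  6.6  0.9] turn deg 0.7
```

servo_tool(
  steps="0.6 0 3 0 0; 0.8 0 6 0 0; 0.8 0 6 0 0; 0.8 0 6 0 0",
)

```text
time: 5.25
tcp_pos: [0.6189, -0.1479, 0.0849]
orientation: [-3.133, 0.001, 0.186]
ft_force: [-4.0, 11.2, 9.7]
grip_width: 0.0265
```

```bash
python3 - <<'E'
from h import *
plan(.6192,-.1542,.084,.17)
E
```

```text
t 5.25 tcp [ 0.6189 -0.1479  0.0849] rpy [-3.1331e+00  1.1000e-03  1.8560e-01] F [-4.  11.2  9.7] w 0.0265
shift mm [-0.9  6.2  0.9] turn deg 0.9
```

servo_tool(
  steps="0.4 0 -6 0 0; 0 0 -6 0 0; -0.6 0 -6 0 0; -1 0 -6 0 0; -1 0 -6 0 0; -1 0 -6 -30 0; -1 0 -6 -80 0; -1 0 -6 -110 0",
)

```text
time: 6.05
tcp_pos: [0.6188, -0.1486, 0.1974]
orientation: [3.14, -0.002, 0.182]
ft_force: [1.0, -0.0, 0.0]
grip_width: 0.0816
```

```bash
python3 - <<'E'
from draw import *
print(np.round(bot.observe()["joint_positions"],2))
plan(.602,-.056,.19,.17+np.pi/2)
c=imaging.capture("wrist"); t=imaging.capture("scene")
for cc,n in ((c,"wrist"),(t,"scene")):
    for q in ("catch_a","catch_b"):
        for r in imaging.tip_of(n,q)[:2]:
            v,u=r["point"]; print(n,q,round(r["p"],2),np.round([u,v]),np.round(at_z(cc,u,v,.075),4))
out=[cv2.resize(cc["img"][y0:y0+h,x0:x0+w],None,fx=f,fy=f,interpolation=cv2.INTER_CUBIC) for cc,x0,y0,w,h,f in [(c,200,60,200,240,2),(t,190,240,120,144,3.33)]]
H=max(o.shape[0] for o in out)
out=[cv2.copyMakeBorder(o,0,H-o.shape[0],0,0,cv2.BORDER_CONSTANT) for o in out]
cv2.imwrite("pics/c4.png",cv2.convertScaleAbs(np.hstack(out),alpha=1.7,beta=15))
E
```

```text
[-0.24  0.53  0.58  1.71 -0.33  1.01  0.64]
t 6.05 tcp [ 0.6188 -0.1486  0.1974] rpy [ 3.1403e+00 -2.2000e-03  1.8170e-01] F [ 1. -0.  0.] w 0.0816
shift mm [  0.2 -94.1   7.3] turn deg -89.3
wrist catch_a 0.73 [320. 119.] [ 0.6013 -0.0559  0.075 ]
wrist catch_a 0.62 [317. 249.] [ 0.6167 -0.1546  0.075 ]
wrist catch_b 0.73 [320. 119.] [ 0.6013 -0.0559  0.075 ]
wrist catch_b 0.62 [317. 249.] [ 0.6167 -0.1546  0.075 ]
scene catch_a 0.78 [268. 269.] [ 0.6072 -0.0593  0.075 ]
scene catch_a 0.67 [221. 305.] [ 0.6227 -0.162   0.075 ]
scene catch_b 0.78 [268. 269.] [ 0.6072 -0.0593  0.075 ]
scene catch_b 0.67 [221. 305.] [ 0.6227 -0.162   0.075 ]
```

View pics/c4.png

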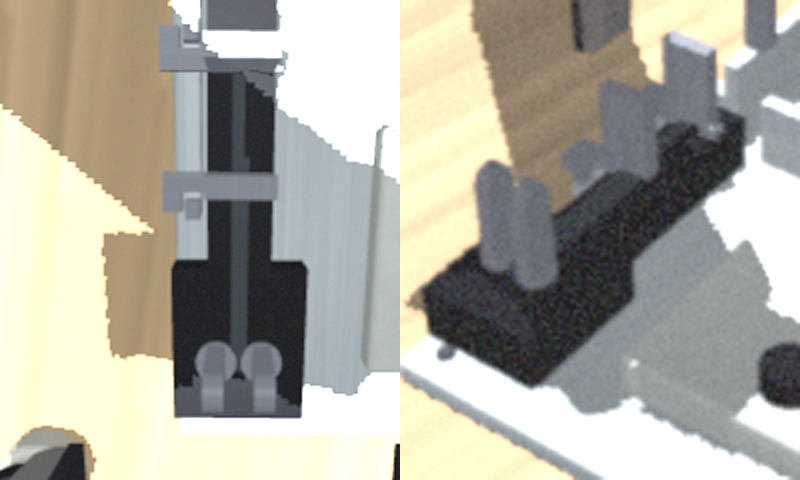

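Both studs are clearly in: outer span about 39/2 px each side of column 319, and the scene view shows them adjacent. Next is the gate-side catch, turned by 90°.

servo_tool(
  steps="-0.6 0 -15 0 -8; -0.6 0 -30 0 -16; -0.6 0 -45 0 -24; -0.6 0 -60 0 -32; -0.6 0 -75 0 -40; -0.6 0 -90 0 -48; -0.6 0 -94 0 -56; -0.6 0 -94 0 -64",
)

```text
time: 7.15
tcp_pos: [0.5999, -0.0538, 0.1927]
orientation: [-3.138, 0.0, 1.307]
ft_force: [-0.6, -0.2, 0.4]
grip_width: 0.0734
```

servo_tool(
  steps="-0.6 0 0 0 -8; -0.6 0 0 0 -16; -0.6 0 0 0 -25; -0.6 0 0 0 -25; -0.6 0 0 0 -25",
)

```text
time: 7.65
tcp_pos: [0.6003, -0.0554, 0.1934]
orientation: [-3.14, -0.001, 1.732]
ft_force: [0.2, 0.6, -0.3]
grip_width: 0.0733
```

```bash
python3 - <<'E'
from h import *
plan(.602,-.0555,.084,.172+np.pi/2)
print(np.round(bot.observe()["joint_positions"],2))
c=imaging.capture("wrist"); cv2.imwrite("pics/w5.png",c["img"])
for q,z in (("catch_b",.075),("handle",.087),("hinge",.087)):
    for r in imaging.tip_of("wrist",q)[:2]:
        v,u=r["point"]; print(q,round(r["p"],2),np.round([u,v]),np.round(at_z(c,u,v,z),4))
E
```

```text
t 7.65 tcp [ 0.6003 -0.0554  0.1934] rpy [-3.1395e+00 -6.0000e-04  1.7322e+00] F [ 0.2  0.6 -0.3] w 0.0733
shift mm [ -0.5   1.8 109.4] turn deg -0.6
[-0.13  0.44  0.21  1.77 -0.11  0.95  1.86]
catch_b 0.87 [321. 248.] [ 0.6013 -0.0542  0.075 ]
catch_b 0.86 [191. 249.] [ 0.6187 -0.1566  0.075 ]
hinge 0.98 [546. 252.] [0.5735 0.116  0.087 ]
```

servo_tool(
  steps="-0.6 1 1 40 0; -0.6 1 1 75 0; -0.6 1 1 98 0; -0.6 1 1 109 0; -0.6 1 1 109 0",
)

```text
time: 8.35
tcp_pos: [0.6009, -0.0539, 0.0842]
orientation: [-3.139, -0.0, 1.735]
ft_force: [0.6, 0.8, -0.4]
grip_width: 0.0734
```

servo_tool(
  steps="-0.2 0 0 0 0; 0.1 0 0 0 0; 0.2 0 0 0 0; 0.3 0 0 0 0; 0.4 0 0 0 0; 0.5 0 0 0 0; 0.7 0 0 0 0; 0.7 0 0 0 0",
)

```text
time: 9.15
tcp_pos: [0.6032, -0.0559, 0.0871]
orientation: [3.138, 0.002, 1.735]
ft_force: [0.7, -3.7, 6.0]
grip_width: 0.03
```

```bash
python3 - <<'E'
from h import *
plan(.602,-.0555,.084,.172+np.pi/2)
E
```

```text
t 9.15 tcp [ 0.6032 -0.0559  0.0871] rpy [3.1384e+00 2.5000e-03 1.7349e+00] F [ 0.7 -3.7  6. ] w 0.03
shift mm [ 0.6 -1.1  3.1] turn deg -0.5
```

servo_tool(
  steps="0.4 0 0 0 0; 0 0 0 0 0; -0.5 0 0 0 0; -0.5 0 0 0 0; -0.5 0 0 0 0; -0.5 0 0 -30 0; -0.5 0 0 -75 0; -0.5 0 0 -115 0",
)

```text
time: 9.95
tcp_pos: [0.6014, -0.0538, 0.2017]
orientation: [-3.14, -0.0, 1.736]
ft_force: [-0.3, -0.6, -0.1]
grip_width: 0.0688
```

servo_tool(
  steps="-0.6 10 2 0 8; -0.6 20 4 0 16; -0.6 30 6 0 24; -0.6 40 0 0 32; -0.6 40 0 0 40; -0.6 40 0 0 48; -0.6 40 0 0 56; -0.6 40 0 0 64",
)

```text
time: 10.75
tcp_pos: [0.595, -0.0142, 0.2004]
orientation: [-3.141, 0.0, 0.614]
ft_force: [0.4, -0.3, 0.3]
grip_width: 0.0732
```

servo_tool(
  steps="-0.6 0 0 0 8; -0.6 0 0 0 16; -0.6 0 0 0 25; -0.6 0 0 0 25",
)

```text
time: 11.15
tcp_pos: [0.595, -0.0142, 0.2003]
orientation: [3.142, 0.001, 0.182]
ft_force: [-0.1, 0.2, -0.1]
grip_width: 0.0736
```

```bash
python3 - <<'E'
from draw import *
plan(.5895,.0245,.087,.172)
print(np.round(bot.observe()["joint_positions"],2))
c=imaging.capture("wrist"); t=imaging.capture("scene")
for cc,n in ((c,"wrist"),(t,"scene")):
  for q,z in (("catch_b",.075),("handle",.087),("hinge",.087)):
    for r in imaging.tip_of(n,q)[:2]:
        v,u=r["point"]; print(n,q,round(r["p"],2),np.round([u,v]),np.round(at_z(cc,u,v,z),4))
out=[cv2.resize(cc["img"][y0:y0+h,x0:x0+w],None,fx=f,fy=f,interpolation=cv2.INTER_CUBIC) for cc,x0,y0,w,h,f in [(c,200,100,200,240,2),(t,190,200,200,240,2)]]
cv2.imwrite("pics/c6.png",cv2.convertScaleAbs(np.hstack(out),alpha=1.7,beta=15))
E
```

```text
t 11.15 tcp [ 0.595  -0.0142  0.2003] rpy [3.1415e+00 7.0000e-04 1.8230e-01] F [-0.1  0.2 -0.1] w 0.0736
shift mm [  1.7 -39.  113.3] turn deg 0.6
[-0.45  0.45  0.55  1.8  -0.28  0.97  0.4 ]
wrist catch_b 0.67 [320. 291.] [ 0.6025 -0.0577  0.075 ]
wrist catch_b 0.61 [315. 385.] [ 0.615  -0.1527  0.075 ]
wrist handle 0.83 [319. 199.] [0.5866 0.0225 0.087 ]
wrist hinge 0.64 [320.  60.] [0.5706 0.1149 0.087 ]
scene catch_b 0.89 [226. 306.] [ 0.6281 -0.1579  0.075 ]
scene catch_b 0.72 [269. 270.] [ 0.6089 -0.059   0.075 ]
scene handle 0.72 [298. 238.] [0.5918 0.0202 0.087 ]
scene handle 0.34 [270. 271.] [ 0.6235 -0.0707  0.087 ]
scene hinge 0.87 [328. 215.] [0.5762 0.109  0.087 ]
```

View pics/c6.png

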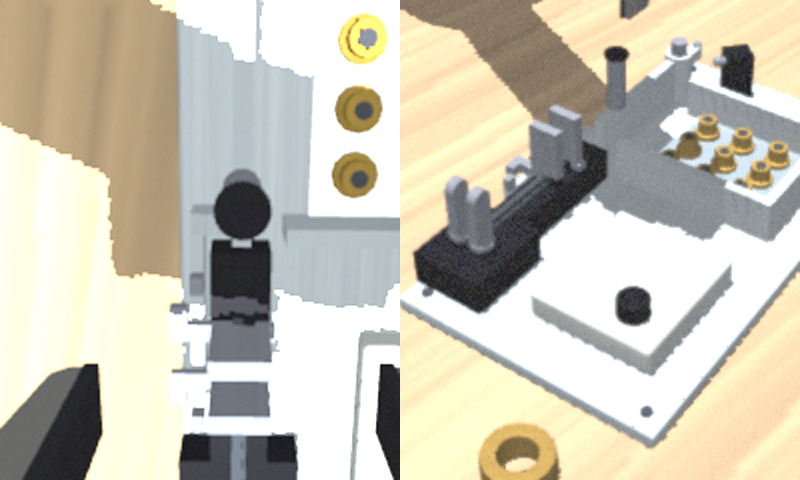

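Tabs are now adjacent (scene crop (545,148)/(565,135)) and the handle cap is at wrist px (321,205), as modelled. Next I grasp the post.

servo_tool(
  steps="-0.6 0 -38 0 0; -0.6 0 -38 40 0; -0.6 0 -38 80 0; -0.6 0 -38 104 0; -0.6 0 -38 113 0; -0.6 0 -38 113 0",
)

```text
time: 12.15
tcp_pos: [0.5878, 0.0225, 0.0867]
orientation: [3.141, 0.002, 0.182]
ft_force: [-0.9, 0.1, 0.6]
grip_width: 0.0735
```

servo_tool(
  steps="-0.2 0 0 0 0; 0.2 0 0 0 0; 0.4 0 0 0 0; 0.6 0 0 0 0; 0.7 0 0 0 0; 0.8 0 0 0 0; 0.8 0 0 0 0; 0.8 0 0 0 0",
)

```text
time: 12.95
tcp_pos: [0.5887, 0.0228, 0.0877]
orientation: [3.141, -0.001, 0.183]
ft_force: [0.3, 0.4, -0.6]
grip_width: 0.0154
```

```bash
cat > arc.py <<'E'
from h import *
import sys
# gate arc: hinge from fit, current commanded pose assumed = measured TCP; print rows relative to now
s=bot.observe(); x,y,_=s["tcp_pos"]; yaw=s["orientation"][2]; py=.17
q0,q1,n=map(float,sys.argv[1:4]); n=int(n)
plan(x,y,.087,yaw)
for i in range(1,n+1):
    q=q0+(q1-q0)*i/n
    d=.095*np.array([-np.sin(q)+np.sin(q0),-np.cos(q)+np.cos(q0)])
    w=np.array([[np.cos(py),-np.sin(py)],[np.sin(py),np.cos(py)]])@d
    tx=w@[np.cos(yaw),np.sin(yaw)]; ty=w@[np.sin(yaw),-np.cos(yaw)]
    print(round(q,2),"x %.0f y %.0f turn %.0f"%(tx*1000,ty*1000,np.degrees(q-q0)))
E
python3 arc.py 0 1.0 16; python3 -c "
import numpy as np
from h import *
s=bot.observe(); h=np.array([.574,.1175]); d=s['tcp_pos'][:2]-h; print('r',np.hypot(*d),'q',(-np.pi/2-(np.arctan2(d[1],d[0])-.17)))"
```

```text
t 12.95 tcp [0.5887 0.0228 0.0877] rpy [ 3.1414e+00 -8.0000e-04  1.8250e-01] F [ 0.3  0.4 -0.6] w 0.0154
shift mm [-0.  -0.   0.7] turn deg 0.0
0.06 x -6 y -0 turn 4
0.12 x -12 y -1 turn 7
0.19 x -18 y -2 turn 11
0.25 x -23 y -3 turn 14
0.31 x -29 y -5 turn 18
0.38 x -35 y -7 turn 21
0.44 x -40 y -9 turn 25
0.5 x -45 y -12 turn 29
0.56 x -50 y -15 turn 32
0.62 x -55 y -19 turn 36
0.69 x -60 y -22 turn 39
0.75 x -64 y -26 turn 43
0.81 x -69 y -31 turn 47
0.88 x -72 y -35 turn 50
0.94 x -76 y -40 turn 54
1.0 x -79 y -45 turn 57
r 0.09583041690575697 q 0.015906273041993213
```

servo_tool(
  steps="1 -6 0 0 4; 1 -12 -1 0 7; 1 -18 -2 0 11; 1 -23 -3 0 14; 1 -29 -5 0 18; 1 -35 -7 0 21; 1 -40 -9 0 25; 1 -45 -12 0 29",
)

```text
time: 13.75
tcp_pos: [0.5423, 0.0266, 0.0876]
orientation: [-3.141, -0.001, -0.326]
ft_force: [2.3, 0.3, -1.8]
grip_width: 0.0155
```

```bash
cat > q.py <<'E'
from h import *
s=bot.observe(); h=np.array([.574,.1175]); d=s['tcp_pos'][:2]-h; q=-np.pi/2-(np.arctan2(d[1],d[0])-.17); q=(q+np.pi)%(2*np.pi)-np.pi
print('r',np.hypot(*d),'q',q)
E
python3 q.py; python3 arc.py .5 1.1 8
```

```text
r 0.09621352296991399 q 0.5053389236636585
t 13.75 tcp [0.5423 0.0266 0.0876] rpy [-3.1412e+00 -1.2000e-03 -3.2600e-01] F [ 2.3  0.3 -1.8] w 0.0155
shift mm [-0.   0.   0.6] turn deg 0.0
0.57 x -7 y -0 turn 4
0.65 x -14 y -1 turn 9
0.73 x -21 y -2 turn 13
0.8 x -28 y -4 turn 17
0.88 x -35 y -7 turn 21
0.95 x -41 y -10 turn 26
1.03 x -48 y -13 turn 30
1.1 x -54 y -17 turn 34
```

The gate is swinging freely, at about 0.5 rad with only 2.3 N of force. I'll go on over the detent.

servo_tool(
  steps="1 -7 0 0 4; 1 -14 -1 0 9; 1 -21 -2 0 13; 1 -28 -4 0 17; 1 -35 -7 0 21; 1 -41 -10 0 26; 1 -48 -13 0 30; 1 -54 -17 0 34",
)

```text
time: 14.55
tcp_pos: [0.4972, 0.0597, 0.0877]
orientation: [-3.14, -0.002, -0.92]
ft_force: [5.0, -0.4, -5.5]
grip_width: 0.0155
```

```bash
python3 q.py; python3 arc.py 1.1 1.57 7
```

```text
r 0.09614717941858587 q 1.0955805704747155
t 14.55 tcp [0.4972 0.0597 0.0877] rpy [-3.1397e+00 -2.4000e-03 -9.2020e-01] F [ 5.  -0.4 -5.5] w 0.0155
shift mm [-0.   0.   0.7] turn deg 0.0
1.17 x -6 y -0 turn 4
1.23 x -13 y -1 turn 8
1.3 x -19 y -2 turn 12
1.37 x -25 y -4 turn 15
1.44 x -31 y -6 turn 19
1.5 x -37 y -8 turn 23
1.57 x -43 y -11 turn 27
```

servo_tool(
  steps="1 -6 0 0 4; 1 -13 -1 0 8; 1 -19 -2 0 12; 1 -25 -4 0 15; 1 -31 -6 0 19; 1 -37 -8 0 23; 1 -43 -11 0 27; 1 -43 -11 0 27",
)

```text
time: 15.35
tcp_pos: [0.4797, 0.1005, 0.0877]
orientation: [-3.14, -0.002, -1.388]
ft_force: [4.9, -1.6, -4.8]
grip_width: 0.0155
```

```bash
python3 q.py; python3 - <<'E'
from h import *
plan(.48,.102,.087,-1.4)
c=imaging.capture("scene"); t=imaging.capture("top")
cv2.imwrite("pics/c7.png",np.hstack([cv2.resize(c["img"][160:460,110:450],(400,353)),cv2.resize(t["img"][130:430,180:520],(400,353))]))
for n,cc in (("scene",c),("top",t)):
  for q,z in (("handle",.087),("hinge",.087),("jar",0),("collar",0),("gauge_block",0)):
    for r in imaging.tip_of(n,q)[:1]:
        v,u=r["point"]; print(n,q,round(r["p"],2),np.round([u,v]),np.round(at_z(cc,u,v,z),4))
E
```

```text
r 0.09583255347379083 q 1.5619747415904923
t 15.35 tcp [0.4797 0.1005 0.0877] rpy [-3.1396e+00 -1.9000e-03 -1.3878e+00] F [ 4.9 -1.6 -4.8] w 0.0155
shift mm [-1.5 -0.6  0.6] turn deg 0.7
scene handle 0.93 [287. 197.] [0.4813 0.1036 0.087 ]
scene hinge 0.83 [328. 215.] [0.5778 0.1087 0.087 ]
scene jar 0.63 [142. 345.] [ 0.5374 -0.2499  0.    ]
scene collar 0.82 [249. 438.] [ 0.7719 -0.2457  0.    ]
scene gauge_block 0.72 [402. 238.] [0.6402 0.2536 0.    ]
top hinge 0.82 [278. 250.] [0.5761 0.1187 0.087 ]
top jar 0.73 [459. 277.] [ 0.5355 -0.2412  0.    ]
top collar 0.79 [453. 165.] [ 0.7751 -0.2417  0.    ]
```

View pics/c7.png

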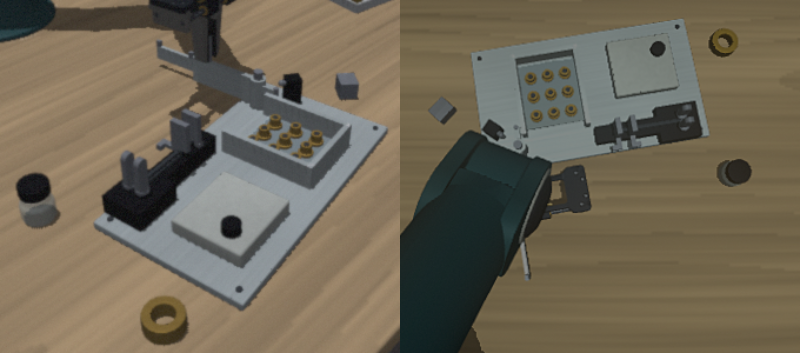

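The picture shows the gate standing square to the front of the pen (scene crop (160,45) to (260,95)), with the post held in the fingers. The jar, collar and gauge block are where they started.

```bash
python3 -c "
from bench import job
print(job.hand_in())"; python3 q.py
```

```text
the job is handed in; nothing more can be done
None
the job is handed in; nothing more can be done
```

The gate is wide open and still held by its post, and I handed the job in at about 15.5 s of the 58 s. I squeezed the outer catch first (finger opening 26.5 mm), then the gate-side catch (30 mm). After that I swung the gate past its detent by the post.

**Last checks before hand-in:**
- **Gate:** the tool position puts the angle at 1.56 rad and 96 mm from the hinge, against 95 mm nominal. The post was firmly held (opening 15.5 mm), with about 7 N on the wrist. Pictures from both cameras agree that it stands about square to shut.
- **Catches:** the pictures taken after each squeeze show both studs, and then both tabs, pushed in.
- **Bystanders:** the jar and collar positions agree with the first pictures to within 1–7 mm. The gauge block was re-measured only in the scene camera, about 8 mm off its first scene reading, which I put down to network scatter. All three look untouched in the pictures.

**Disagreements:**
- **Plate outline:** the drawn plate was about 20 mm off along the gate, so the plate is apparently not centred on the pen's origin. The catches and handle still fitted to 2–3 mm.
- **Outer catch offset:** the tool stood about 6 mm off-centre along the studs' width, but they still pressed in fully.
- **After hand-in:** a final angle reading was refused, so there is none from after it.

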